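Clamp the cycler lid to the line and start the run

TASK

The heated lid of the thermal cycler is closed but loose: with a fingertip, push the three-arm hand wheel on the lid round clockwise (seen from above) until its white index mark lines up with the one long line of the scale ring under it. Then, with the wheel left on the line, press the round start key on the front panel fully down and let it come back up. Only touch and push, gently: do not pinch or lift anything, do not press the square stop key, and leave the vials, rack, bottle, tip box, pipette and carton standing where they are.

Things in the scene. Friction and masses are not known exactly. Their poses are not given: they have to be found in the camera images.
- cycler: Thermal cycler, 360 mm deep, 280 mm wide, fixed on the bench; origin at the centre of its underside, operator side = its own -x, operator's left = +y. Closed lid: flat slab, x -35 to 155 mm, y -95 to 95 mm, top at z = 185 mm. In front of it the operator panel slopes down 20 degrees towards -x (z 148 mm at x = -35 mm, 96 mm at x = -180 mm), screen left, two keys right.
- wheel (a joint): Angle of the hand wheel in rad, growing clockwise seen from above (tightening); 0 when the white mark points along the cycler's own -x. Stops at -2.2 and 1.2. It starts 0.5 to 2.1 rad anticlockwise of the long line. Steady friction of about 0.16 N m (3 to 4 N at the arms), no spring: it stays where it is left.
- clamp_wheel: Black hand wheel on the lid: hub of 33 mm radius, three straight arms 120 degrees apart (one along its own -x), each 36 mm wide, reaching 60 mm from the axis. Origin on its upright axis at the arms' top face, 214 mm above the bench; arms 23 mm thick down from there, scale ring 26 mm below. A shut gripper's tip goes down into the gap between two arms and pushes an arm's flat side.
- wheel_mark (a point): Outer end of the white index mark: a white inlay 32 mm long, 7 mm wide along the top of one of the three arms, 27 to 59 mm from the axis; this point is 58 mm from the axis, on the wheel's top.
- scale: Flat aluminium scale ring, 87 mm radius, 3 mm thick, clamped to the lid round the wheel's axis; it does not move in the run but is turned differently each time. Origin on the wheel's axis at the lid's top; its long line lies along its own -x.
- long_line (a point): Middle of the long line on the scale ring: the one thick black line, 22 mm long and 7 mm wide, running radially from 62 to 84 mm from the axis; the other lines, every 15 degrees on both sides of it, are thin and 7 mm long. It lies within 30 degrees of the operator side.
- start_key (a joint): Travel of the round start key in m: 0 released, 0.006 fully down; a spring of 1.5 N at first touch to 5 N fully down.
- start_key_top (a point): Centre of the top face of the round grey start key, 28 mm across, the key nearer the operator; its face leans 20 degrees towards the operator like the panel, stands 9 mm above the panel and moves along its own normal. A black collar of 22 mm radius round it stands 3 mm above the panel. Pressing straight down works.
- stop_key (a joint): Travel of the square stop key in m: 0 released, 0.006 fully down. Not to be pressed.
- stop_key_top (a point): Centre of the top face of the square grey stop key, 24 mm wide, 64 mm up the slope from the start key.
- vial_lid: Amber capped vial, 19 mm diameter, 45 mm tall, standing on the rear left corner of the cycler's lid; origin at the centre of its underside.
- rack: White vial rack, 78 x 112 x 30 mm, on the bench to the right of the cycler; origin at the centre of its underside.
- vial_1: Amber capped vial standing in the rack, 45 mm tall, origin at the centre of its underside.
- vial_2: Amber capped vial standing in the rack, 45 mm tall, origin at the centre of its underside.
- bottle: Clear bottle, 66 mm diameter, 150 mm tall, on the bench right of the cycler; origin at the centre of its underside.
- tip_box: Box of pipette tips with a clear lid, 122 x 86 x 70 mm, on the bench left of the cycler; origin at the centre of its underside.
- pipette: White micropipette lying on the bench front left of the cycler, about 260 mm long along its own x, 26 mm high; origin under its middle.
- carton: White carton, 85 x 110 x 160 mm, on the bench at the far left; origin at the centre of its underside.
Things that resemble listed ones, but are neither listed nor needed, are in the scene too. What is shaped like the carton but red is not meant. Leave any red look-alike of the bottle alone.

How it is judged:
By the outcome, as a careful person would: the job done as asked, in the order asked, and still so for the second after the job is handed in, with the robot touching nothing.
It also fails if it takes over 46 s, if anything falls off the work surface, if the arm or the gripper's body presses on something with over 40 N, if the wrist force passes 120 N, or if a joint passes its speed limit or range.

ROBOT

A 6-joint arm with a two-finger parallel gripper is mounted at the origin on the work surface. World frame = base frame: x ahead of the robot, y to its left, z up, the work surface at z = 0. Lengths are in m, angles in rad, forces in N, time in s.
With the tool pointing down it reaches from about 0.25 to 0.725 m from the base axis. Payload 4 kg.
Tool frame: the origin (TCP) lies midway between the tips of the shut fingers; the grasp point (between the pads) lies bot.pinch_z behind it (bot.pinch_z is the distance from the TCP to the grasp point, in m); z points along the fingers, y is the direction in which the jaws open and shut (so a half turn about z gives the same grasp; the last joint's range is limited). The gripper opens to 85 mm and grips with 20 to 120 N. Pads are 22 mm wide; open, the fingers measure 114 mm over their backs; the gripper's body (76 mm by 85 mm) begins 54 mm behind the grasp point. The pads swing forward as they close: fully open they stand 13 mm farther back than shut.
Start: joints at [-1.192, 0.241, 0.005, 1.335, 0, 1.571], TCP at [0.185, -0.465, 0.231] pointing down, gripper open.
Joint ranges: [-2.72, 2.72], [-1.05, 1.87], [-1.09, 1.28], [-1.99, 2.15], [-1.42, 1.44], [-3.14, 3.14]. Speed limits (rad/s): [2.79, 2.79, 3.14, 3.14, 3.14, 3.14].

INTERFACE

Orientations are given as a unit quaternion [x, y, z, w].
In Python, from workcell import bot gives the robot as it stands. The module is installed in compiled form; this text tells all that it offers.
- The arm moves only by the tool move_arm, never from a script. Its argument "series" is a list that holds one entry, the list of rows, each a list of 7 numbers: the shift along the world's x, y, z in cm, then the turn, a rotation vector about the world's x, y, z in degrees, then the opening, from 0 (shut) to 1 (fully open). A call has exactly 5 rows; each row shifts and turns the pose as measured when the row begins; what a row does not reach is not made up. A row lasts 1/10 s, in which the tool goes at most 50 mm and 8.59 degrees, less where a joint would pass 70% of its speed; a pose out of reach is approached as far as the arm can. A call with a gripper value outside its range is refused whole. The fingers move at their own pace and stop on an object; the grip force is fixed at half the most. Time passes only in rows, so rows that do not move let the fingers close, or fill a call up. It gives the time, the measured TCP pose, the force and the opening at its end, in the units of the state.
- bot.get_obs(): the state, without advancing time (a new reading comes with each control period).
- bot.camera(name): name is "scene" or "side" or "wrist"; returns (picture, depth): 400x640x3 uint8, red, green, blue; 400x640 float32, m along the optical axis (not along the pixel's ray), 0 where there is no reading.
- bot.camera_info(name): a dict with "vfov" (degrees; the focal length in pixels is half the picture's height over the tangent of half this angle, whatever the lens; pixels are square), "cx", "cy" (the principal point, pixels), "cam_to_world" (4x4, takes a point from camera to world coordinates); the wrist camera has in their place "tool_from_camera" (4x4, takes a point from camera to tool coordinates, whose origin is the TCP and whose axes are the flange's). Camera axes: x right, y down, z forward; pixel columns grow to the right and rows downward; lengths in m; the calibration is good to about 2 mm. The wrist camera is an equidistant fisheye: a pixel r from the principal point sees the ray r / f radians off the axis. A picture is of the moment at which its call begins: read the wrist's pose just before it. camera_info takes no time and is no camera call.
- bot.job_done(): hands the job in, once; it reports no verdict.
Trained networks look in the newest picture that a camera, given by its name, has taken for a name from the list of things; names that differ only in an ending like _2 or _b are one class to them, and where a whole thing is asked for, a point or a joint stands for the part that bears it (a point fixed in the world has none). Each returns a list of dicts, best first, with "confidence" (0 to 1); they miss things now and then, are a little off and sometimes report something else, mostly with a low value. They report only what shows in the picture. A call takes as long as a camera call. They do not tell look-alikes from the thing itself.
- bot.find_in(camera, target): "at" ([x, y, z] in m, in world coordinates, good to about 4 mm: the middle of the surface that is visible of it).
The state is a dict: "clock": time; "joint_pos": joint angles; "joint_vel": joint speeds; "tau": joint torques, N m; "eef_pos": TCP position; "tool_rot": TCP orientation; "ft_force": force on the tool from outside, world axes, zero at the start; "ft_torque": the same for the moment, N m; "grip_width": finger opening in m.
Only numpy, scipy, OpenCV 4.12 (cv2) and the standard library are available. Lean on these libraries where they do the work, as an engineer would, in place of code of your own. Each camera call takes 0.05 s, during which the arm holds its last target.

## Working session

There is one attempt and no reset: what is moved stays moved. The work goes in short steps, Python scripts to look and compute and a tool call to move; the robot and the scene stay as the last step left them, time stands still between calls to the robot, and variables do not carry over. Pictures are saved under pics/ and viewed, and the job is handed in when it is done.

Besides the shell and the picture viewer there is one more tool, called after ">>>" by a JSON object that holds its "method" and its "body". move_arm: Moves the arm, as the interface text tells. Its arguments: {"type":"object","properties":{"series":{"type":"array","items":{"type":"array","items":{"type":"array","items":{"type":"number"}}}}},"required":["series"]}

```bash
mkdir -p pics
cat > h.py <<'E'
import numpy as np, cv2
from workcell import bot
def snap(n,fn):
    p,d=bot.camera(n); cv2.imwrite('pics/'+fn,p[:,:,::-1]); np.save('pics/'+fn+'.npy',d); return p,d
def px2w(n,u,v,d):
    i=bot.camera_info(n); f=200/np.tan(np.radians(i['vfov'])/2); z=d[int(v),int(u)]
    return (np.array(i['cam_to_world'])@np.array([(u-i['cx'])/f*z,(v-i['cy'])/f*z,z,1]))[:3]
def w2px(n,P):
    i=bot.camera_info(n); f=200/np.tan(np.radians(i['vfov'])/2)
    c=np.linalg.inv(i['cam_to_world'])@np.append(P,1); return np.array([c[0]/c[2]*f+i['cx'],c[1]/c[2]*f+i['cy']])
E
python3 - <<'E'
from h import *
o=bot.get_obs(); print(o['clock'],o['eef_pos'],o['tool_rot'],o['grip_width'],bot.pinch_z)
for n in ['scene','side']:
    snap(n,n+'1.png'); print(n,np.round(bot.camera_info(n)['cam_to_world'],3).tolist())
for n in ['scene']:
  for t in ['clamp_wheel','wheel_mark','long_line','start_key_top','stop_key_top','cycler','scale']:
    print(n,t,[(np.round(r['at'],4).tolist(),round(r['confidence'],2)) for r in bot.find_in(n,t)][:3])
print(bot.get_obs()['clock'])
E
```

```text
0.0 [ 0.18465859 -0.46396431  0.23041254] [ 9.82120115e-01  1.88252456e-01 -1.94712431e-04 -1.02675855e-03] 0.08525981508850304 0.0187
scene [[0.022, 0.71, -0.704, 1.347], [1.0, -0.003, 0.029, 0.014], [0.018, -0.704, -0.71, 0.906], [0.0, 0.0, 0.0, 1.0]]
side [[0.945, -0.211, 0.249, 0.207], [-0.326, -0.632, 0.704, -1.034], [0.009, -0.746, -0.666, 1.189], [0.0, 0.0, 0.0, 1.0]]
scene clamp_wheel [([0.6727, -0.076, 0.2153], 0.56)]
scene wheel_mark [([0.6697, -0.0823, 0.2116], 0.89)]
scene long_line [([0.6921, -0.076, 0.1888], 0.67)]
scene start_key_top [([0.4848, -0.1684, 0.1223], 0.55), ([0.6801, 0.3191, 0.123], 0.4)]
scene stop_key_top []
scene cycler [([0.7603, -0.0804, 0.1529], 0.94)]
scene scale [([0.6943, -0.0792, 0.1871], 0.56)]
0.45
```

View pics/scene1.png

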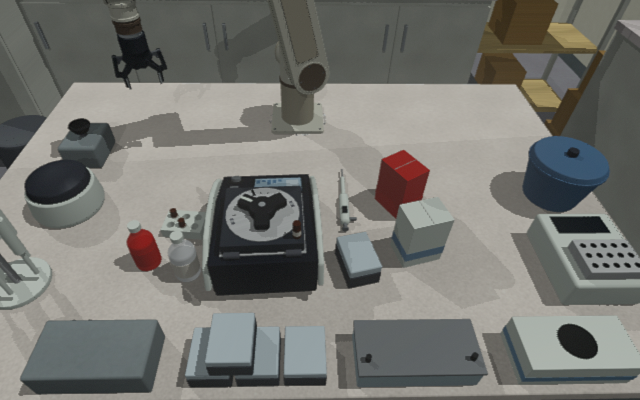

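View pics/side1.png

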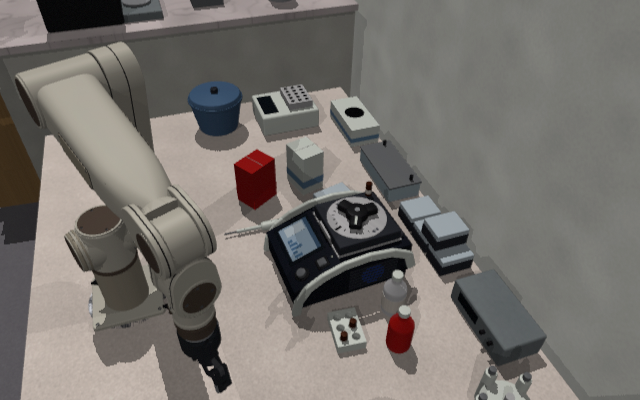

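The scene view shows the cycler at about (265,230) with the wheel at (262,212). The side view shows the wheel at (355,213), and the keys at about (303,272) and (321,261). I'll crop closer and find the things in the side view.

Run:
```python
from h import *
a=cv2.imread('pics/side1.png')[175:315,250:430]; b=cv2.imread('pics/scene1.png')[165:300,200:330]
cv2.imwrite('pics/sc.png',cv2.resize(a,None,fx=4,fy=4,interpolation=cv2.INTER_CUBIC)); cv2.imwrite('pics/cc.png',cv2.resize(b,None,fx=4.4,fy=4.4,interpolation=cv2.INTER_CUBIC))
for n in ['side']:
  for t in ['clamp_wheel','wheel_mark','long_line','start_key_top','stop_key_top','vial_lid']:
    print(n,t,[(np.round(r['at'],4).tolist(),round(r['confidence'],2),w2px(n,r['at']).round().tolist()) for r in bot.find_in(n,t)][:3])
```

```text
side clamp_wheel [([0.5727, -0.164, 0.1301], 0.74, [333.0, 258.0]), ([0.6642, -0.0935, 0.2163], 0.62, [356.0, 212.0]), ([0.5325, -0.1735, 0.1403], 0.62, [321.0, 261.0])]
side wheel_mark [([0.6591, -0.09, 0.2123], 0.56, [354.0, 212.0])]
side long_line [([0.6616, -0.1049, 0.192], 0.68, [356.0, 221.0])]
side start_key_top [([0.4703, -0.1794, 0.1172], 0.52, [300.0, 274.0]), ([0.7055, 0.1761, 0.0711], 0.45, [334.0, 189.0])]
side stop_key_top [([0.7035, 0.1739, 0.0712], 0.43, [334.0, 189.0]), ([0.6308, 0.2798, 0.1118], 0.41, [304.0, 166.0]), ([0.5505, -0.331, 0.0241], 0.27, [346.0, 331.0])]
side vial_lid [([0.7403, -0.0039, 0.2119], 0.57, [368.0, 188.0])]
```

View pics/sc.png

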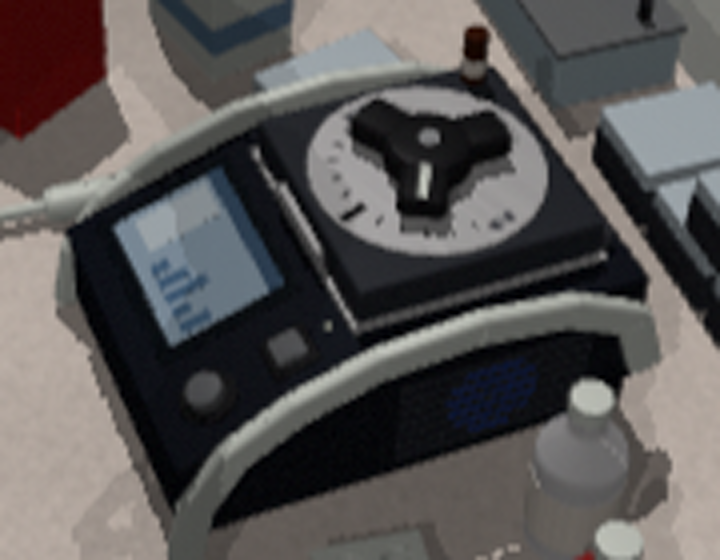

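View pics/cc.png

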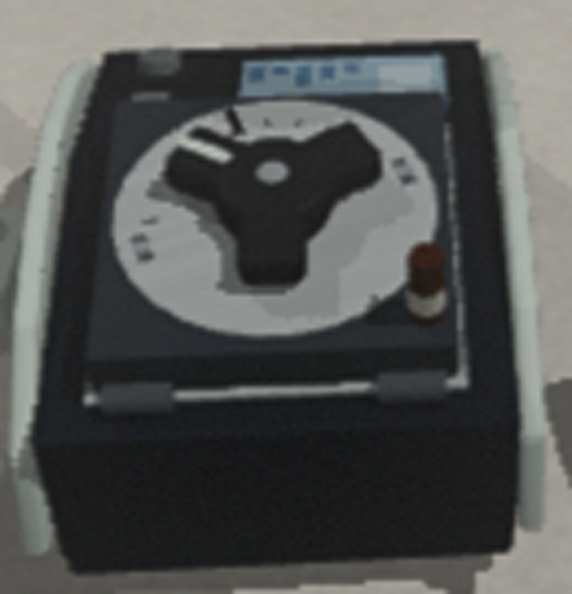

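```bash
cat >> h.py <<'E'
def pl(n,u,v,z):
    i=bot.camera_info(n); f=200/np.tan(np.radians(i['vfov'])/2); T=np.array(i['cam_to_world'])
    d=T[:3,:3]@np.array([(u-i['cx'])/f,(v-i['cy'])/f,1]); o=T[:3,3]; return o+d*(z-o[2])/d[2]
E
python3 - <<'E'
from h import *
S=lambda x,y,z: pl('scene',200+x/4.4-.39,165+y/4.4-.39,z)
D=lambda x,y,z: pl('side',250+x/4-.375,175+y/4-.375,z)
for nm,F,pts in [('scene',S,dict(hub=(272,172,.214),mo=(180,146,.214),mi=(232,157,.214),lo=(229,107,.188),li=(241,134,.188),ringL=(113,218,.188),ringR=(437,218,.188),ringN=(275,100,.188),ringF=(268,335,.188))),
 ('side',D,dict(hub=(429,138,.214),mo=(420,202,.214),mi=(426,165,.214),lo=(344,219,.188),li=(364,204,.188),ringT=(430,87,.188),ringB=(427,253,.188),ringl=(307,170,.188),ringr=(549,170,.188),start=(204,387,.122),stop=(288,343,.144)))]:
  for k,p in pts.items(): print(nm,k,np.round(F(*p),4))
d=np.load('pics/side1.png.npy')
for p in [(301,271.5),(322,260.5),(357,209)]: print(px2w('side',*p,d))
d=np.load('pics/scene1.png.npy')
for p in [(262,204)]: print(px2w('scene',*p,d))
E
```

```text
scene hub [ 0.6678 -0.0777  0.214 ]
scene mo [ 0.648  -0.1283  0.214 ]
scene mi [ 0.6565 -0.0997  0.214 ]
scene lo [ 0.5902 -0.1089  0.188 ]
scene li [ 0.6123 -0.1004  0.188 ]
scene ringL [ 0.6765 -0.1639  0.188 ]
scene ringR [0.6774 0.0097 0.188 ]
scene ringN [ 0.5845 -0.0832  0.188 ]
scene ringF [ 0.7579 -0.0757  0.188 ]
side hub [ 0.6713 -0.0826  0.214 ]
side mo [ 0.6406 -0.1402  0.214 ]
side mi [ 0.6586 -0.1076  0.214 ]
side lo [ 0.5955 -0.1151  0.188 ]
side li [ 0.6141 -0.1057  0.188 ]
side ringT [ 0.706  -0.0056  0.188 ]
side ringB [ 0.6377 -0.1639  0.188 ]
side ringl [ 0.5879 -0.0606  0.188 ]
side ringr [ 0.7522 -0.1156  0.188 ]
side start [ 0.4731 -0.1751  0.122 ]
side stop [ 0.5339 -0.1741  0.144 ]
[ 0.47441571 -0.17417145  0.11990883]
[ 0.53643939 -0.17024645  0.13841531]
[ 0.67147815 -0.08287894  0.21467609]
[ 0.67159356 -0.07592166  0.21683139]
```

Candidates for the wanted things:
- **Start key:** round key at side (301,272), lower on the slope and nearer the operator. The square stop key is at (322,261), and the finder also reported false hits at (334,189) and (304,166).
- **Long line:** the thick line at side (338,228), not the thin ticks.
- **White mark:** side (355,221).

The white mark is about 42° anticlockwise of the line. I'll go to a hover with the fingers shut.

>>> {"method": "move_arm", "body": {"series": [[[0,0,5,0,0,0,0],[0,0,5,0,0,0,0],[2.5,4,1,0,0,0,0],[3,4,0,0,0,0,0],[3,4,0,0,0,0,0]]]}}

```text
clock: 1.25
eef_pos: [0.2675, -0.3411, 0.3399]
tool_rot: [0.983, 0.182, -0.0, -0.005]
ft_force: [1.6, 0.3, -0.1]
grip_width: 0.0124
```

>>> {"method": "move_arm", "body": {"series": [[[3.5,3.5,0,0,0,0,0],[3.5,3.5,0,0,0,0,0],[3.5,3.5,0,0,0,0,0],[3.5,3.5,0,0,0,0,0],[3.5,3.5,0,0,0,0,0]]]}}

```text
clock: 1.75
eef_pos: [0.4434, -0.1619, 0.3424]
tool_rot: [0.984, 0.181, 0.002, -0.003]
ft_force: [0.6, -1.3, -0.1]
grip_width: -0.0003
```

>>> {"method": "move_arm", "body": {"series": [[[4,2.5,0,0,0,0,0],[4,2.5,0,0,0,0,0],[2,1.5,0,0,0,0,0],[0,0,0,0,0,0,0],[0,0,0,0,0,0,0]]]}}

```text
clock: 2.25
eef_pos: [0.5504, -0.0875, 0.341]
tool_rot: [0.983, 0.186, 0.002, -0.003]
ft_force: [-1.0, -0.1, -0.2]
grip_width: 0.0004
```

```bash
cat >> h.py <<'E'
from scipy.spatial.transform import Rotation as Ro
def wcam():
    o=bot.get_obs(); i=bot.camera_info('wrist'); T=np.eye(4); T[:3,:3]=Ro.from_quat(o['tool_rot']).as_matrix(); T[:3,3]=o['eef_pos']
    return i,T@np.array(i['tool_from_camera'])
def wpl(W,u,v,z):
    i,T=W; f=200/np.tan(np.radians(i['vfov'])/2); x,y=u-i['cx'],v-i['cy']; r=np.hypot(x,y); a=r/f
    d=T[:3,:3]@np.array([np.sin(a)*x/r,np.sin(a)*y/r,np.cos(a)]); o=T[:3,3]; return o+d*(z-o[2])/d[2]
def w2wpx(W,P):
    i,T=W; f=200/np.tan(np.radians(i['vfov'])/2); c=(np.linalg.inv(T)@np.append(P,1))[:3]; a=np.arctan2(np.hypot(*c[:2]),c[2]); return np.array([i['cx'],i['cy']])+c[:2]/np.hypot(*c[:2])*a*f
E
python3 - <<'E'
from h import *
W=wcam(); snap('wrist','w1.png'); snap('side','side2.png'); print(np.round(W[1],3), bot.get_obs()['eef_pos'],W[0]['vfov'])
import pickle; pickle.dump(W,open('W1.pkl','wb'))
for t in ['clamp_wheel','wheel_mark','long_line','start_key_top','stop_key_top']:
    print(t,[(np.round(r['at'],4).tolist(),round(r['confidence'],2),w2wpx(W,r['at']).round().tolist()) for r in bot.find_in('wrist',t)][:3])
E
```

```text
[[ 0.364 -0.885 -0.291  0.625]
 [-0.931 -0.347 -0.109 -0.058]
 [-0.004  0.311 -0.95   0.483]
 [ 0.     0.     0.     1.   ]] [ 0.54967432 -0.08826503  0.34130441] 65.70646984690485
clamp_wheel [([0.6635, -0.0764, 0.2125], 0.89, [357.0, 70.0]), ([0.635, 0.2781, 0.1324], 0.26, [93.0, 27.0]), ([0.5384, -0.341, 0.0495], 0.17, [463.0, 225.0])]
wheel_mark [([0.6627, -0.076, 0.2157], 0.58, [357.0, 70.0])]
long_line [([0.6568, -0.0833, 0.1934], 0.94, [359.0, 81.0])]
start_key_top [([0.473, -0.1716, 0.1206], 0.54, [359.0, 247.0])]
stop_key_top [([0.537, -0.1627, 0.1398], 0.73, [376.0, 206.0])]
```

View pics/w1.png

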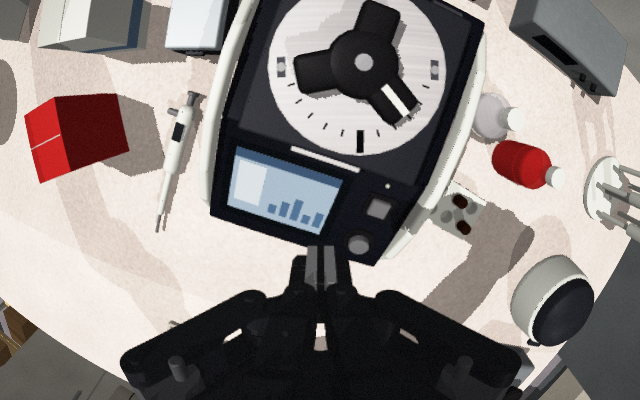

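The wrist view is clear. The wheel hub is at (364,62), the white mark runs (387,82)–(406,120), the long line is at (360,141), the start key is at (359,245) and the stop key at (379,208). I'll crop it to refine.

Run:
```python
from h import *
import pickle; W=pickle.load(open('W1.pkl','rb'))
im=cv2.imread('pics/w1.png'); cv2.imwrite('pics/w1c.png',cv2.resize(im[0:165,255:455],None,fx=3.6,fy=3.6,interpolation=cv2.INTER_CUBIC))
g=im.min(2)
# rectified top view at z=.188 & .214, 0.5mm/px about (0.67,-0.079)
for z in (.188,.214):
    xs=.67+.1-np.arange(400)*.0005; ys=-.079+.1-np.arange(400)*.0005
    mp=np.array([[w2wpx(W,(x,y,z)) for y in ys] for x in xs],np.float32)
    cv2.imwrite(f'pics/top{int(z*1000)}.png',cv2.remap(im,mp[...,0],mp[...,1],cv2.INTER_CUBIC))
a=cv2.imread('pics/top188.png');b=cv2.imread('pics/top214.png'); cv2.imwrite('pics/top.png',np.hstack([a,b]))
# segment
def pca(img,m,z):
    v,u=np.nonzero(m); x=.77-v*.0005; y=.021-u*.0005
    P=np.c_[x,y]; c=P.mean(0); d=np.linalg.svd(P-c,full_matrices=0)[2][0]
    if d[0]>0: d=-d
    return c,np.degrees(np.arctan2(-d[1],-d[0])),len(v),P.min(0),P.max(0)
g=b.min(2); n,l,s,c=cv2.connectedComponentsWithStats((g>140).astype(np.uint8))
for k in range(1,n):
    if 200<s[k,4]<2500: print('white',s[k],pca(b,l==k,.214))
g=a.max(2); n,l,s,c=cv2.connectedComponentsWithStats((g<90).astype(np.uint8))
for k in range(1,n):
    if 80<s[k,4]<3000: print('dark',s[k],pca(a,l==k,.188))
```

```text
white [184 181  31  31 700] (array([ 0.67191571, -0.07852857]), np.float64(87.65070249439738), 700, array([ 0.6645, -0.086 ]), array([ 0.6795, -0.071 ]))
white [245 216  64  43 956] (array([ 0.65172071, -0.11694508]), np.float64(62.537574925306274), 956, array([ 0.641, -0.133]), array([ 0.662 , -0.1015]))
white [ 138  373  127   14 1071] (array([ 0.58001961, -0.07958217]), np.float64(-87.49013044756018), 1071, array([ 0.577, -0.111]), array([ 0.5835, -0.048 ]))
dark [323 123  15  13 109] (array([ 0.70602294, -0.1439633 ]), np.float64(-71.78398778863964), 109, array([ 0.7025, -0.1475]), array([ 0.7085, -0.1405]))
dark [333 148  16  14 119] (array([ 0.69282353, -0.1492605 ]), np.float64(-73.17000745883801), 119, array([ 0.6895, -0.153 ]), array([ 0.696 , -0.1455]))
dark [241 310  27  44 531] (array([ 0.60399529, -0.10600942]), np.float64(22.40593966775005), 531, array([ 0.5935, -0.1125]), array([ 0.615 , -0.0995]))
```

View pics/top.png

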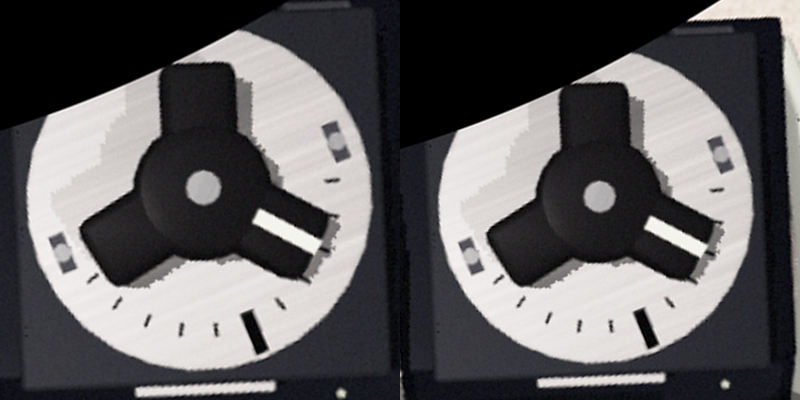

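View pics/w1c.png

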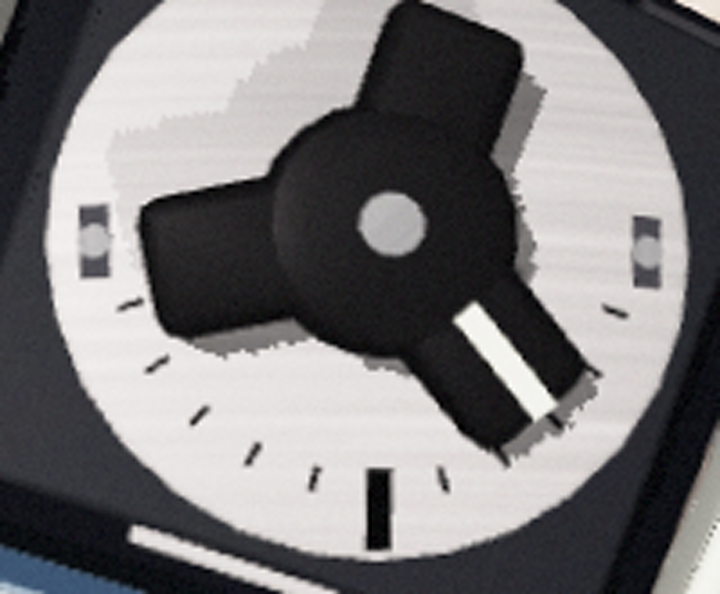

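The mark is at 62.5° and the long line at 22.4° (from −x towards −y, about the axis at (0.672,−0.0785)), so the wheel has to turn about 40° clockwise. I'll go down into the operator-side gap and push the left arm.

>>> {"method": "move_arm", "body": {"series": [[[3.2,0.2,-2,0,0,0,0],[3,0.3,-3,0,0,0,0],[0,0,-3,0,0,0,0],[0,0,-2,0,0,0,0],[0,0,0,0,0,0,0]]]}}

```text
clock: 3.1
eef_pos: [0.6125, -0.0871, 0.2425]
tool_rot: [0.983, 0.182, 0.007, -0.001]
ft_force: [-0.4, 0.3, -0.3]
grip_width: -0.0001
```

>>> {"method": "move_arm", "body": {"series": [[[0,0.3,-2,0,0,0,0],[0,0,-1.5,0,0,0,0],[0,0,-0.8,0,0,0,0],[0,0,0,0,0,0,0],[0,0,0,0,0,0,0]]]}}

```text
clock: 3.6
eef_pos: [0.6134, -0.0864, 0.2051]
tool_rot: [0.984, 0.18, 0.01, 0.0]
ft_force: [0.9, 0.3, 0.1]
grip_width: 0.0003
```

Run:
```python
from h import *
W=wcam(); p,d=snap('wrist','w2.png'); snap('side','side3.png')
a=cv2.imread('pics/side3.png')[140:310,250:450]; b=cv2.imread('pics/w2.png')
cv2.imwrite('pics/c3.png',cv2.resize(a,None,fx=3,fy=3,interpolation=cv2.INTER_CUBIC)); o=bot.get_obs(); print(o['eef_pos'],o['ft_force'])
```

```text
[ 0.61356882 -0.08639662  0.20521562] [-0.05021295 -1.11060906  0.93789579]
```

View pics/w2.png

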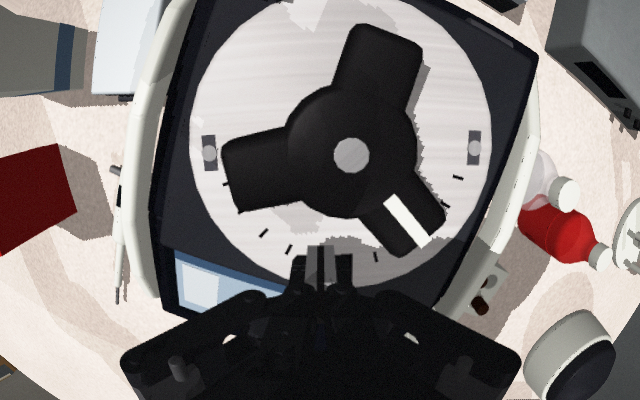

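View pics/c3.png

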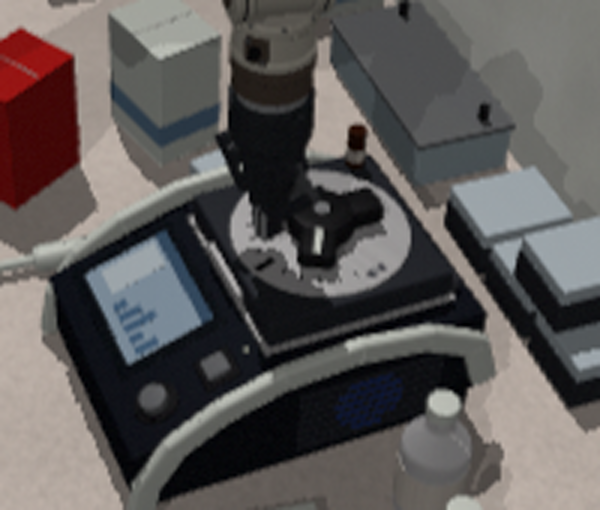

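The tip is in the operator-side gap at wrist (320,265), clear of the arms. Next I'll move to contact and start the push.

>>> {"method": "move_arm", "body": {"series": [[[0.3,1.2,-0.5,0,0,0,0],[0.4,1.2,-0.1,0,0,0,0],[0.4,0.9,0,0,0,0,0],[0.3,0.4,0,0,0,-2,0],[0.3,0.3,0,0,0,-2,0]]]}}

```text
clock: 4.2
eef_pos: [0.6308, -0.0447, 0.2004]
tool_rot: [0.99, 0.144, 0.01, 0.004]
ft_force: [-2.5, -2.9, 1.7]
grip_width: -0.0
```

```bash
cat > meas.py <<'E'
from h import *
import sys,pickle
tag=sys.argv[1]; C=np.array([.6717,-.0785])
W=wcam(); snap('wrist',tag+'.png'); im=cv2.imread(f'pics/{tag}.png')
def rect(z):
    X,Y=np.meshgrid(.77-np.arange(400)*.0005,.021-np.arange(400)*.0005,indexing='ij')
    mp=np.array([w2wpx(W,(x,y,z)) for x,y in zip(X.ravel(),Y.ravel())],np.float32).reshape(400,400,2)
    return cv2.remap(im,mp[...,0],mp[...,1],cv2.INTER_CUBIC)
def comp(m,lo,hi,el,name):
    n,l,s,c=cv2.connectedComponentsWithStats(m.astype(np.uint8))
    for k in range(1,n):
        if lo<s[k,4]<hi:
            v,u=np.nonzero(l==k); P=np.c_[.77-v*.0005,.021-u*.0005]; c=P.mean(0); sv,d=np.linalg.svd(P-c,full_matrices=0)[1:]
            if sv[0]/sv[1]<el: continue
            d=d[0]*(1 if d[0][0]<0 else -1); ph=lambda q:round(float(np.degrees(np.arctan2(-q[1],-q[0]))),1)
            print(name,len(v),'c',c.round(4),'axisdir',ph(d),'pos',ph(c-C))
a,b=rect(.188),rect(.214)
b1=b.min(2); comp(b1>140,400,2500,1.5,'white'); comp((b1>140)&(b1<256)&(cv2.blur(b1,(41,41))<110),300,2500,2,'whiteB')
b2=b1; n,l,s,c=cv2.connectedComponentsWithStats((b1>140).astype(np.uint8))
for k in range(1,n):
    if 600<s[k,4]<800 or 500<s[k,4]<1300: print('   comp',s[k].tolist(),(.77-c[k][1]*.0005).round(4),(.021-c[k][0]*.0005).round(4))
comp(a.max(2)<90,250,900,2,'dark')
cv2.imwrite(f'pics/{tag}t.png',np.hstack([a,b])); o=bot.get_obs(); print(o['clock'],o['eef_pos'],o['ft_force'])
E
python3 meas.py w4
```

```text
white 1055 c [ 0.6424 -0.1766] axisdir -0.1 pos 73.4
white 885 c [ 0.6292 -0.1607] axisdir -12.8 pos 62.6
white 771 c [ 0.6422 -0.11  ] axisdir 47.1 pos 46.9
whiteB 771 c [ 0.6422 -0.11  ] axisdir 47.1 pos 46.9
whiteB 370 c [ 0.5906 -0.0561] axisdir 19.1 pos -15.4
   comp [185, 183, 31, 30, 744] 0.6712 -0.0791
   comp [385, 185, 15, 147, 1055] 0.6424 -0.1766
   comp [335, 219, 42, 103, 885] 0.6292 -0.1607
   comp [236, 231, 54, 51, 771] 0.6422 -0.11
4.25 [ 0.63126599 -0.04394994  0.20028006] [-1.4666918  -2.40215894  1.20861097]
```

View pics/w4t.png

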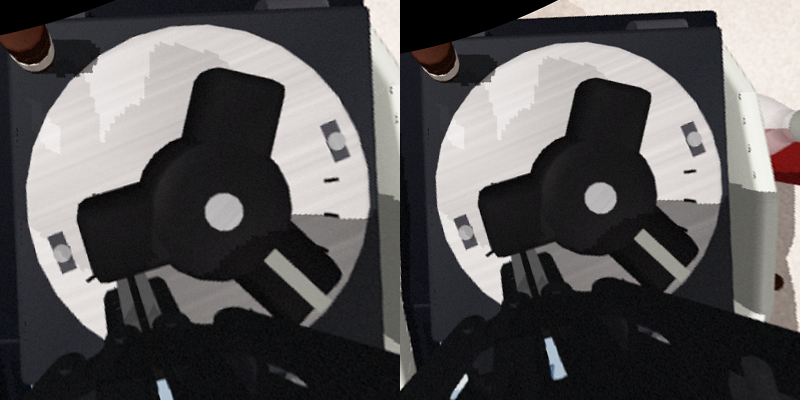

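The wheel is turning: the mark is now at 47° and the line at 22.3°, so about 24.5° remains. I'll push about 20° of that.

>>> {"method": "move_arm", "body": {"series": [[[0.33,0.34,0,0,0,-5,0],[0.35,0.3,0,0,0,-5,0],[0.37,0.27,0,0,0,-5,0],[0.37,0.22,0,0,0,-5,0],[0,0,0,0,0,0,0]]]}}

```text
clock: 4.75
eef_pos: [0.6422, -0.0351, 0.1991]
tool_rot: [1.0, -0.026, 0.004, 0.002]
ft_force: [0.8, 0.5, 0.5]
grip_width: 0.0004
```

```bash
python3 meas.py w5
```

```text
white 1192 c [0.7647 0.0026] axisdir -78.1 pos -138.9
white 905 c [ 0.6321 -0.1002] axisdir 23.8 pos 28.8
white 1182 c [ 0.635  -0.0629] axisdir 68.0 pos -23.0
whiteB 312 c [ 0.6743 -0.0771] axisdir -63.3 pos -150.6
whiteB 905 c [ 0.6321 -0.1002] axisdir 23.8 pos 28.8
whiteB 320 c [ 0.6271 -0.1515] axisdir -1.2 pos 58.6
whiteB 405 c [ 0.5945 -0.1385] axisdir -8.2 pos 37.8
   comp [0, 0, 117, 69, 1192] 0.7647 0.0026
   comp [221, 242, 43, 71, 905] 0.6321 -0.1002
   comp [140, 248, 79, 53, 1182] 0.635 -0.0629
4.8 [ 0.64235703 -0.03482224  0.19919494] [-0.65640513 -0.49079195  0.57607143]
```

View pics/w5t.png

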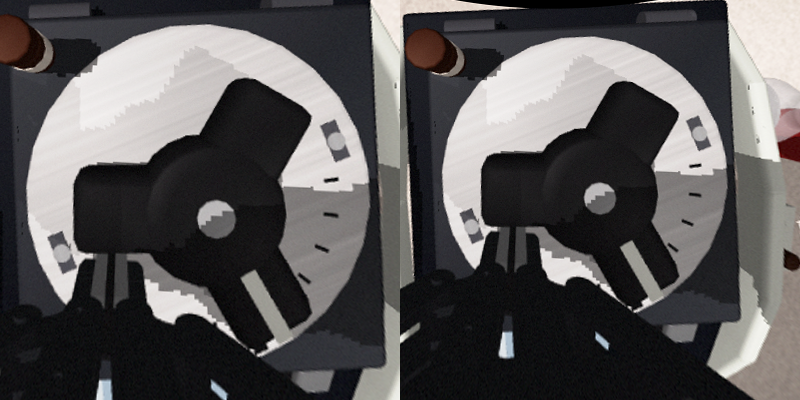

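The mark is at about 29–30°, so about 7° remains. I'll push most of that, then check with the scene camera too.

>>> {"method": "move_arm", "body": {"series": [[[0.25,0.16,0,0,0,-2,0],[0.2,0.12,0,0,0,-2,0],[0,0,0,0,0,0,0],[0,0,0,0,0,0,0],[0,0,0,0,0,0,0]]]}}

```text
clock: 5.3
eef_pos: [0.6418, -0.0422, 0.1986]
tool_rot: [0.999, -0.04, 0.0, -0.015]
ft_force: [-1.4, 0.1, -0.2]
grip_width: -0.0002
```

```bash
python3 meas.py w6
python3 - <<'E'
from h import *
snap('scene','scene6.png'); snap('side','side6.png')
a=cv2.imread('pics/side6.png')[175:275,290:430]; b=cv2.imread('pics/scene6.png')[165:265,200:330]
cv2.imwrite('pics/c6.png',np.hstack([cv2.resize(a,(420,300),interpolation=cv2.INTER_CUBIC),cv2.resize(b,(380,300),interpolation=cv2.INTER_CUBIC)]))
E
```

```text
white 1517 c [0.7653 0.0009] axisdir -82.5 pos -139.7
white 1140 c [0.681  0.0198] axisdir 0.1 pos -95.4
white 924 c [ 0.6321 -0.1013] axisdir 29.2 pos 29.9
white 1114 c [ 0.6365 -0.0678] axisdir 70.3 pos -17.0
whiteB 449 c [0.7252 0.0197] axisdir -2.1 pos -118.6
whiteB 924 c [ 0.6321 -0.1013] axisdir 29.2 pos 29.9
whiteB 371 c [ 0.5938 -0.1434] axisdir -7.8 pos 39.8
whiteB 305 c [ 0.5975 -0.0383] axisdir -6.5 pos -28.4
   comp [0, 49, 11, 247, 1140] 0.681 0.0198
   comp [184, 183, 31, 31, 685] 0.6714 -0.0782
   comp [222, 242, 52, 68, 924] 0.6321 -0.1013
   comp [155, 247, 56, 39, 1114] 0.6365 -0.0678
5.35 [ 0.64174588 -0.04222246  0.19855311] [-1.6310538  -0.2225091   0.00983109]
```

View pics/w6t.png

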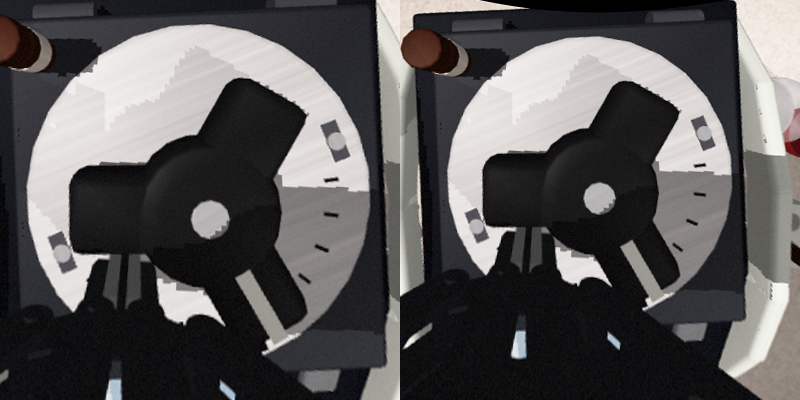

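View pics/c6.png

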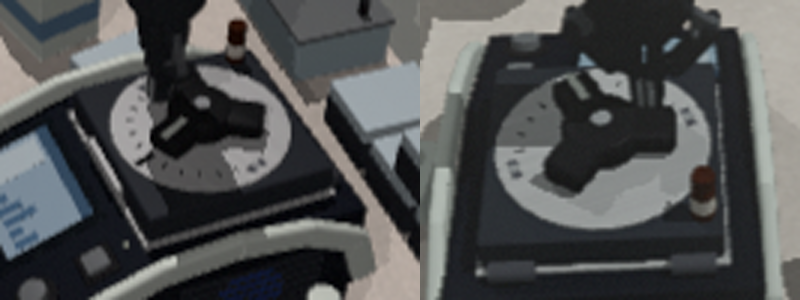

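Run:
```python
from h import *
o=bot.get_obs(); print(np.round(o['joint_pos'],3),np.round(o['tau'],2),Ro.from_quat(o['tool_rot']).as_matrix().round(3))
```

```text
[-0.08   0.547  0.376  1.401  0.03   3.141] [-2.70e-01 -5.18e+01  2.60e+01 -3.10e-01 -5.00e-02 -1.00e-02] [[ 0.997 -0.08   0.001]
 [-0.08  -0.996  0.03 ]
 [-0.001 -0.03  -1.   ]]
```

Joint 6 has reached its range end (3.141), so the turn commands displaced the tool; the wheel itself is fine at about 29°. I'll turn the tool back, remove the tilt, and push without turning further.

>>> {"method": "move_arm", "body": {"series": [[[-0.5,0,0,0,0,6,0],[-0.1,0.4,0.1,-1.7,0,6,0],[0,0.5,0,0,0,5,0],[0,0.3,0,0,0,0,0],[0,0,0,0,0,0,0]]]}}

```text
clock: 5.95
eef_pos: [0.6378, -0.0321, 0.2004]
tool_rot: [0.994, 0.112, 0.001, 0.002]
ft_force: [0.5, 0.1, 0.0]
grip_width: -0.0004
```

Run:
```python
from h import *
o=bot.get_obs(); print(o['eef_pos'],o['ft_force'],np.round(o['joint_pos'],3),Ro.from_quat(o['tool_rot']).as_matrix().round(3))
```

```text
[ 0.63778066 -0.03205823  0.20042474] [0.50253883 0.0993548  0.0164023 ] [-0.049  0.534  0.359  1.394 -0.003  2.869] [[ 0.975  0.222  0.002]
 [ 0.222 -0.975 -0.003]
 [ 0.001  0.003 -1.   ]]
```

>>> {"method": "move_arm", "body": {"series": [[[0.3,0,0,0,0,0,0],[0.25,0.05,0,0,0,0,0],[0.15,0,0,0,0,0,0],[0,0,0,0,0,0,0],[0,0,0,0,0,0,0]]]}}

```text
clock: 6.45
eef_pos: [0.6433, -0.0316, 0.2005]
tool_rot: [0.994, 0.11, -0.001, 0.001]
ft_force: [-2.8, -0.5, 2.2]
grip_width: -0.0003
```

```bash
python3 meas.py w7
```

```text
white 901 c [ 0.7686 -0.0505] axisdir -88.3 pos -163.9
white 424 c [ 0.6397 -0.0953] axisdir 32.0 pos 27.7
whiteB 901 c [ 0.7686 -0.0505] axisdir -88.3 pos -163.9
whiteB 424 c [ 0.6397 -0.0953] axisdir 32.0 pos 27.7
whiteB 357 c [ 0.621  -0.1473] axisdir 15.8 pos 53.6
   comp [59, 0, 208, 10, 901] 0.7686 -0.0505
6.5 [ 0.64331658 -0.03165596  0.20051749] [-2.93353911  1.63125571  1.02741884]
```

View pics/w7t.png

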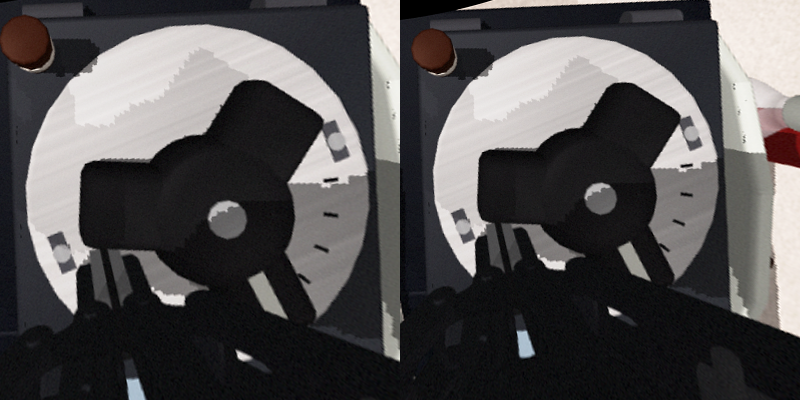

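Now in contact (about 3 N), mark at about 28°. I'll push a bit further.

>>> {"method": "move_arm", "body": {"series": [[[0.2,0.03,0,0,0,0,0],[0.2,0.03,0,0,0,0,0],[0,0,0,0,0,0,0],[-0.6,-0.2,0,0,0,0,0],[-0.8,-1.2,0,0,0,0,0]]]}}

```text
clock: 7.0
eef_pos: [0.6345, -0.0445, 0.2001]
tool_rot: [0.994, 0.111, -0.0, 0.001]
ft_force: [-0.9, -1.0, -0.2]
grip_width: 0.0
```

>>> {"method": "move_arm", "body": {"series": [[[-0.2,0,4,0,0,0,0],[-4,0,3,0,0,0,0],[-4,0,3,0,0,0,0],[0,0,2,0,0,0,0],[0,0,0,0,0,0,0]]]}}

```text
clock: 7.5
eef_pos: [0.5459, -0.052, 0.317]
tool_rot: [0.994, 0.107, -0.004, 0.003]
ft_force: [1.7, 0.3, -0.3]
grip_width: 0.0003
```

```bash
python3 meas.py w8
```

```text
white 996 c [ 0.5806 -0.0751] axisdir -87.5 pos -2.1
whiteB 1054 c [ 0.7213 -0.0884] axisdir -69.1 pos 168.7
whiteB 933 c [ 0.6378 -0.1694] axisdir 3.0 pos 69.6
whiteB 717 c [ 0.6356 -0.094 ] axisdir 21.2 pos 23.2
whiteB 996 c [ 0.5806 -0.0751] axisdir -87.5 pos -2.1
   comp [185, 181, 30, 31, 711] 0.6719 -0.0787
   comp [130, 373, 126, 13, 996] 0.5806 -0.0751
7.55 [ 0.54548344 -0.052005    0.3157416 ] [0.09125188 0.7581336  0.15172105]
```

View pics/w8t.png

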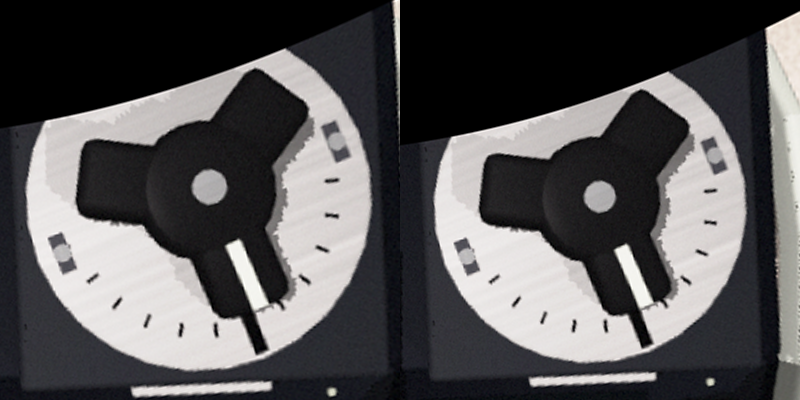

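They look nearly aligned; I'll measure more carefully with radial bands about the axis.

```bash
cat > pol.py <<'E'
from h import *
import sys
def polar(im,W,C,z,r0,r1,a0=-10,a1=60):
    R=np.arange(r0,r1,.0005); A=np.radians(np.arange(a0,a1,.25))
    mp=np.array([[w2wpx(W,(C[0]-r*np.cos(a),C[1]-r*np.sin(a),z)) for a in A] for r in R],np.float32)
    return R,np.degrees(A),cv2.remap(im,mp[...,0],mp[...,1],cv2.INTER_LINEAR).mean(2)
def centre(R,A,g,bright,w):
    out=[]
    for r,row in zip(R,g):
        k=max(3,int(np.degrees(.007/r)/.25)); s=np.convolve(row if bright else 255-row,np.ones(k)/k,'same'); s[:k]=0;s[-k:]=0
        j=s.argmax(); m=np.abs(np.arange(len(s))-j)<=k; q=np.clip((row if bright else 255-row)-np.median(row[m]) *0-110,0,None)*m
        out.append((q*A).sum()/max(q.sum(),1e-6))
    return np.array(out)
W=wcam(); snap('wrist',sys.argv[1]+'.png'); im=cv2.imread(f'pics/{sys.argv[1]}.png').astype(np.float32)
for C in [(.6717,-.0785),(.6717,-.0775),(.6717,-.0795)]:
    R,A,g=polar(im,W,C,.214,.030,.055); m=centre(R,A,g,True,0)
    R2,A2,g2=polar(im,W,C,.188,.066,.082); l=centre(R2,A2,g2,False,0)
    print(C,'mark',np.median(m).round(2),m[::10].round(1),'line',np.median(l).round(2),l[::6].round(1))
v=im.mean(2)
x=cv2.imread(f'pics/{sys.argv[1]}.png'); u,vv=w2wpx(W,(.62,-.1,.2)).astype(int); c=x[max(0,vv-60):vv+60,u-80:u+80]; cv2.imwrite('pics/'+sys.argv[1]+'c.png',cv2.resize(c,None,fx=5,fy=4.99,interpolation=cv2.INTER_CUBIC))
E
python3 pol.py w9
```

```text
(0.6717, -0.0785) mark 23.44 [23.4 23.4 23.4 23.5 23.3] line 22.1 [22.1 22.2 22.2 22.1 22.1 22. ]
(0.6717, -0.0775) mark 24.69 [25.2 24.9 24.8 24.7 24.4] line 22.83 [22.9 22.9 22.9 22.8 22.8 22.7]
(0.6717, -0.0795) mark 22.21 [21.6 21.9 22.  22.3 22.3] line 21.38 [21.3 21.4 21.4 21.4 21.4 21.4]
```

View pics/w9c.png

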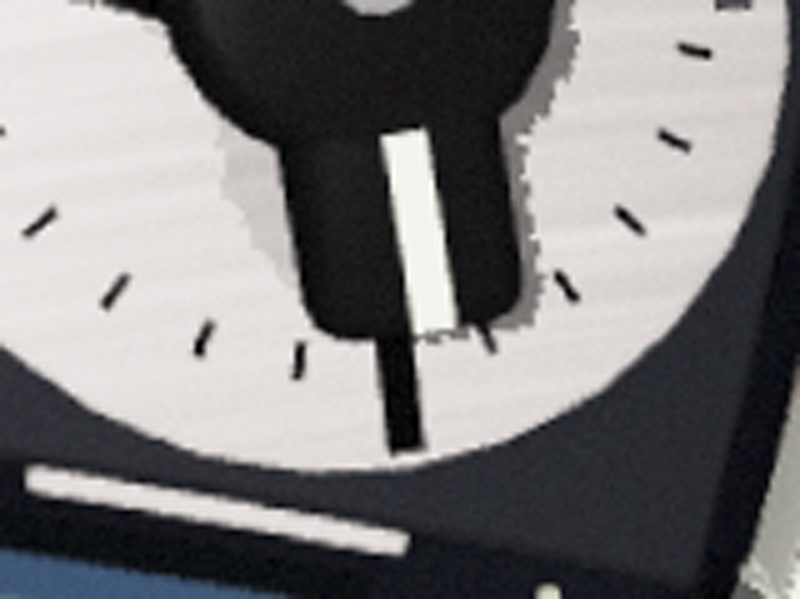

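The mark is at 23.4° and the line at 22.1°, so about 1.3° is left. I'll go back for a fine nudge of about 1 mm.

>>> {"method": "move_arm", "body": {"series": [[[4,0.6,-3,0,0,0,0],[4,0.7,-3,0,0,0,0],[0.4,0.4,-2.5,0,0,0,0],[0,0,0,0,0,0,0],[0,0,0,0,0,0,0]]]}}

```text
clock: 8.1
eef_pos: [0.6321, -0.0363, 0.2178]
tool_rot: [0.994, 0.107, -0.01, 0.003]
ft_force: [0.2, -0.4, 0.2]
grip_width: -0.0003
```

>>> {"method": "move_arm", "body": {"series": [[[0,0.2,-1.2,0,0,0,0],[0,0.3,-0.6,0,0,0,0],[0.5,0,0,0,0,0,0],[0.4,0,0,0,0,0,0],[0,0,0,0,0,0,0]]]}}

```text
clock: 8.6
eef_pos: [0.642, -0.0319, 0.2026]
tool_rot: [0.994, 0.106, -0.007, 0.003]
ft_force: [-0.6, -0.2, -0.2]
grip_width: 0.0
```

Run:
```python
from h import *
for k in range(1):
  o=bot.get_obs(); print(o['eef_pos'],o['ft_force'],o['tool_rot'])
```

```text
[ 0.64197277 -0.03194185  0.20262825] [-0.62925545 -0.21369938 -0.24379594] [ 0.99432218  0.10611722 -0.00721893  0.00322863]
```

>>> {"method": "move_arm", "body": {"series": [[[0.3,0.05,-0.1,0,0,0,0],[0.2,0,0,0,0,0,0],[0.1,0,0,0,0,0,0],[0,0,0,0,0,0,0],[0,0,0,0,0,0,0]]]}}

```text
clock: 9.1
eef_pos: [0.6468, -0.0314, 0.2028]
tool_rot: [0.994, 0.106, -0.008, 0.003]
ft_force: [-1.7, 0.0, 0.7]
grip_width: -0.0002
```

>>> {"method": "move_arm", "body": {"series": [[[0.12,0,0,0,0,0,0],[0.06,0,0,0,0,0,0],[0,0,0,0,0,0,0],[0,0,0,0,0,0,0],[0,0,0,0,0,0,0]]]}}

```text
clock: 9.6
eef_pos: [0.6476, -0.0312, 0.2028]
tool_rot: [0.994, 0.106, -0.01, 0.003]
ft_force: [-3.6, 0.3, 0.4]
grip_width: -0.0
```

Run:
```python
from h import *
W=wcam();snap('wrist','w10.png'); snap('scene','sc10.png')
b=cv2.imread('pics/sc10.png')[165:265,200:330]; cv2.imwrite('pics/c10.png',cv2.resize(b,None,fx=6,fy=6,interpolation=cv2.INTER_CUBIC))
```

```text
(no output)
```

View pics/c10.png

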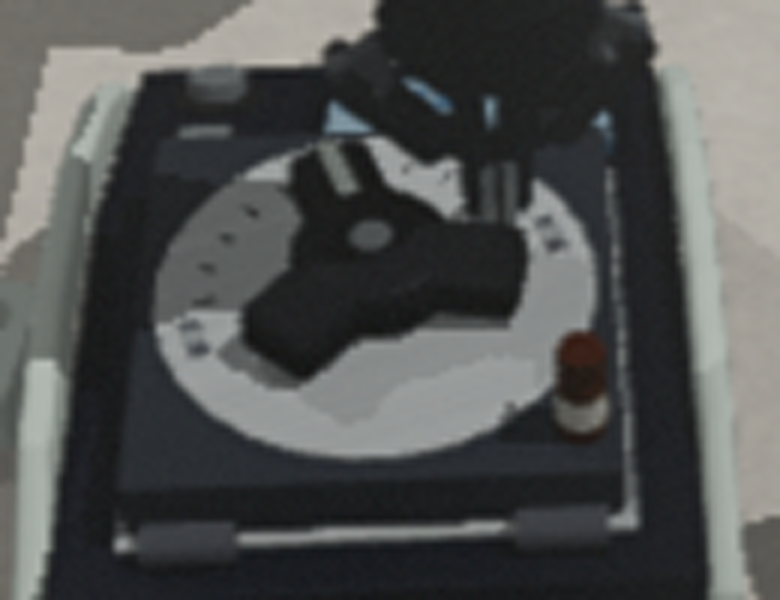

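Run:
```python
import sys; sys.argv=['','w11']
from pol import *
```

```text
(0.6717, -0.0785) mark 46.42 [21.7 22.2 51.1 50.2 46.2] line 19.88 [21.5 25.8 23.5 20.3 24.3 -1. ]
(0.6717, -0.0775) mark 47.1 [23.4 23.5 52.9 49.5 47.3] line 20.25 [22.  27.3 20.5 19.7 27.  24.5]
(0.6717, -0.0795) mark 45.85 [19.9 20.9 49.5 49.  45.1] line 22.5 [22.5 23.5 22.8 19.8 27.7 -1.8]
```

View pics/w10.png

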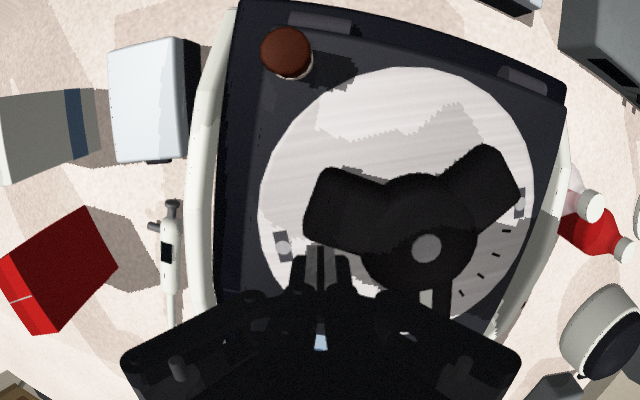

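Only the inner end of the mark shows here and it suggests about 22°. I'll back off and check from the earlier hover.

>>> {"method": "move_arm", "body": {"series": [[[-0.6,0,0,0,0,0,0],[-0.8,-0.5,0,0,0,0,0],[-0.2,0,4,0,0,0,0],[-3,-1,3.5,0,0,0,0],[-4,0,2.5,0,0,0,0]]]}}

```text
clock: 10.25
eef_pos: [0.5588, -0.0476, 0.2955]
tool_rot: [0.994, 0.106, -0.015, 0.002]
ft_force: [0.0, -0.0, 1.1]
grip_width: -0.0001
```

>>> {"method": "move_arm", "body": {"series": [[[-1,-1,1.5,0,0,0,0],[0,0,0,0,0,0,0],[0,0,0,0,0,0,0],[0,0,0,0,0,0,0],[0,0,0,0,0,0,0]]]}}

```text
clock: 10.75
eef_pos: [0.5482, -0.0593, 0.315]
tool_rot: [0.994, 0.106, -0.01, 0.004]
ft_force: [0.1, -0.1, -0.1]
grip_width: 0.0001
```

```bash
python3 pol.py w12; python3 -c "
from h import *
print(bot.get_obs()['eef_pos'])"
```

```text
(0.6717, -0.0785) mark 21.97 [21.8 22.  21.9 22.  21.9] line 22.12 [22.1 22.2 22.2 22.1 22.1 22.1]
(0.6717, -0.0775) mark 23.22 [23.5 23.5 23.2 23.2 23. ] line 22.86 [22.9 22.9 22.9 22.8 22.8 22.8]
(0.6717, -0.0795) mark 20.75 [20.1 20.4 20.5 20.8 20.9] line 21.41 [21.3 21.4 21.4 21.4 21.4 21.4]
[ 0.54812699 -0.05924007  0.31469242]
```

View pics/w12c.png

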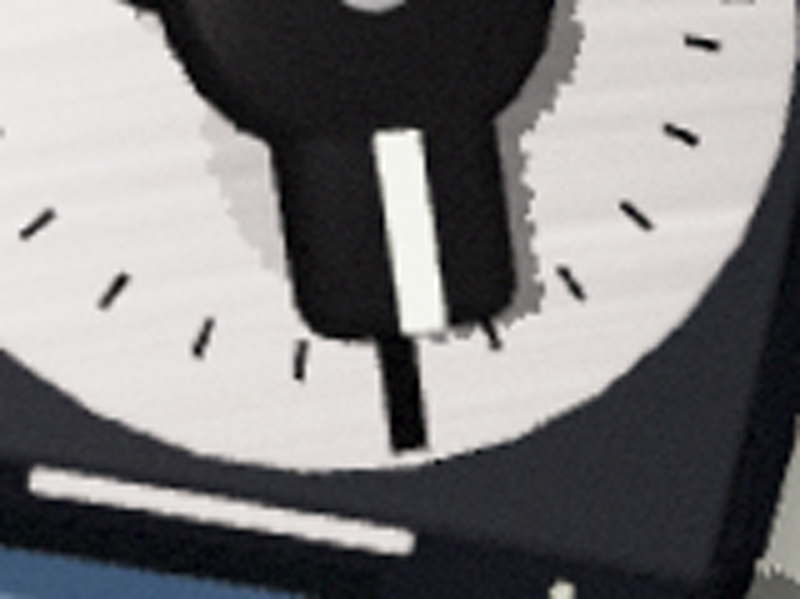

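The wheel is aligned: mark 22.0°, line 22.1°. Next I'll locate the start key and check the rail height beside it.

Run:
```python
from h import *
import pickle; W=pickle.load(open('W1.pkl','rb')); im=cv2.imread('pics/w1.png')
X,Y=np.meshgrid(.57-np.arange(360)*.0005,-.1-np.arange(300)*.0005,indexing='ij')
mp=np.array([w2wpx(W,(x,y,.1205+(x-.474)*np.tan(np.radians(20)))) for x,y in zip(X.ravel(),Y.ravel())],np.float32).reshape(360,300,2)
a=cv2.remap(im,mp[...,0],mp[...,1],cv2.INTER_CUBIC)
for t,z in enumerate(range(0,360,40)): cv2.putText(a,f'{.57-z*.0005:.2f}',(0,z+4),0,.35,(0,255,255))
for t in range(0,300,40): cv2.putText(a,f'{-.1-t*.0005:.2f}',(t-8,10),0,.3,(0,255,0))
cv2.imwrite('pics/key.png',cv2.resize(a,None,fx=1.6,fy=1.6))
n='side'; d=np.load('pics/side1.png.npy'); pts=[]
for v in range(180,330):
  for u in range(250,440):
    if d[v,u]>0: pts.append(px2w(n,u,v,d))
P=np.array(pts)
for x in np.arange(.40,.70,.04):
  for y0,y1 in ((-.25,-.23),(-.23,-.21),(-.21,-.19)):
    m=(abs(P[:,0]-x)<.02)&(P[:,1]>y0)&(P[:,1]<y1)
    if m.any(): print(round(x,2),y0,y1,m.sum(),P[m,2].max().round(3))
for t in ['start_key_top']:
    snap('wrist','w13.png'); print([(np.round(r['at'],4).tolist(),round(r['confidence'],2)) for r in bot.find_in('wrist',t)])
```

```text
Traceback (most recent call last):
  File "h.py", line 6, in px2w
    i=bot.camera_info(n); f=200/np.tan(np.radians(i['vfov'])/2); z=d[int(v),int(u)]
ValueError: time passes only in moves, steps and waits
```

View pics/key.png

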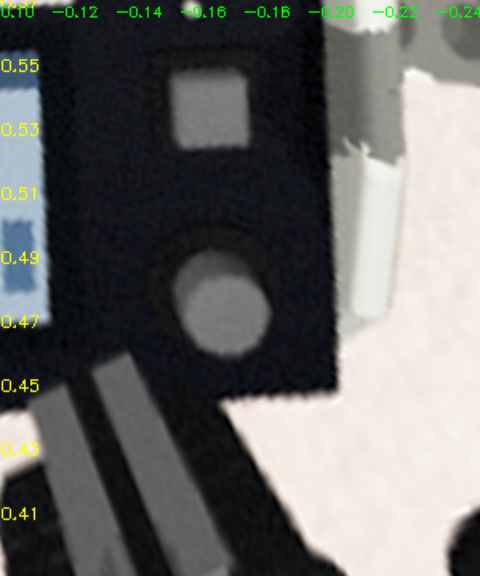

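The start key is at about (0.473,−0.172,0.120). The rail at y≈−0.20 to −0.22 starts at about x=0.46, so I'll redo the height check with the calibration cached.

Run:
```python
from h import *
i=bot.camera_info('side'); f=200/np.tan(np.radians(i['vfov'])/2); d=np.load('pics/side1.png.npy'); T=np.array(i['cam_to_world'])
v,u=np.mgrid[180:330,250:440]; z=d[v,u]; P=np.stack([(u-i['cx'])/f*z,(v-i['cy'])/f*z,z,1+0*z],-1).reshape(-1,4)@T.T
for x in np.arange(.40,.60,.04):
  for y0,y1 in ((-.25,-.23),(-.23,-.21),(-.21,-.19)):
    m=(abs(P[:,0]-x)<.02)&(P[:,1]>y0)&(P[:,1]<y1)
    if m.any(): print(round(x,2),y0,y1,m.sum(),P[m,2].max().round(3))
r=bot.find_in('wrist','start_key_top'); print([(np.round(q['at'],4).tolist(),round(q['confidence'],2)) for q in r]); o=bot.get_obs(); print(o['eef_pos'],o['clock'])
```

```text
0.4 -0.25 -0.23 87 0.002
0.4 -0.23 -0.21 87 0.003
0.4 -0.21 -0.19 83 0.004
0.44 -0.25 -0.23 185 0.097
0.44 -0.23 -0.21 183 0.1
0.44 -0.21 -0.19 117 0.105
0.48 -0.25 -0.23 123 0.115
0.48 -0.23 -0.21 354 0.131
0.48 -0.21 -0.19 122 0.12
0.52 -0.25 -0.23 74 0.145
0.52 -0.23 -0.21 446 0.15
0.52 -0.21 -0.19 98 0.132
0.56 -0.25 -0.23 62 0.14
0.56 -0.23 -0.21 452 0.166
0.56 -0.21 -0.19 131 0.152
[([0.4767, -0.1725, 0.1196], 0.53), ([0.5723, -0.3184, 0.0516], 0.24)]
[ 0.54797198 -0.05921301  0.31472025] 10.85
```

>>> {"method": "move_arm", "body": {"series": [[[-2.6,-3.8,0,0,0,0,0],[-2.6,-3.8,-1,0,0,0,0],[-2.6,-3.7,-2,0,0,0,0],[0,0,-4,0,0,0,0],[0,0,-4,0,0,0,0]]]}}

```text
clock: 11.35
eef_pos: [0.4729, -0.1755, 0.2022]
tool_rot: [0.994, 0.108, -0.007, 0.005]
ft_force: [1.0, 0.1, -0.4]
grip_width: -0.0001
```

>>> {"method": "move_arm", "body": {"series": [[[0,0,-2,0,0,0,0],[0,0,-2,0,0,0,0],[0,0,0,0,0,0,0],[0,0,0,0,0,0,0],[0,0,0,0,0,0,0]]]}}

```text
clock: 11.85
eef_pos: [0.4685, -0.1743, 0.1524]
tool_rot: [0.994, 0.108, -0.014, 0.002]
ft_force: [0.2, 0.4, -0.1]
grip_width: -0.0002
```

Run:
```python
from h import *
snap('wrist','w14.png'); snap('side','s14.png'); a=cv2.imread('pics/s14.png')[190:310,250:410]
b=cv2.imread('pics/w14.png')[150:350,200:440]
cv2.imwrite('pics/c14.png',np.hstack([cv2.resize(a,(400,300),interpolation=2),cv2.resize(b,(360,300),interpolation=2)]))
print(bot.get_obs()['eef_pos'])
```

```text
[ 0.46901106 -0.17452759  0.15306077]
```

View pics/c14.png

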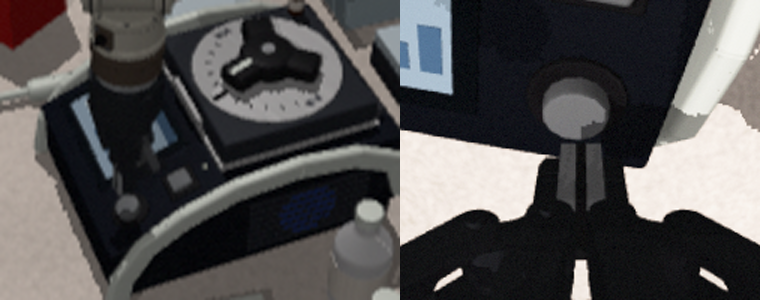

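The tip is over the round key, with the square key well clear up the slope. Now down to just above it.

>>> {"method": "move_arm", "body": {"series": [[[0,0.1,-1.5,0,0,0,0],[0,0.1,-0.8,0,0,0,0],[0,0,-0.3,0,0,0,0],[0,0,-0.2,0,0,0,0],[0,0,0,0,0,0,0]]]}}

```text
clock: 12.45
eef_pos: [0.4725, -0.1733, 0.1287]
tool_rot: [0.994, 0.108, -0.009, 0.004]
ft_force: [-0.6, -1.5, 0.2]
grip_width: 0.0002
```

>>> {"method": "move_arm", "body": {"series": [[[-0.2,0,-0.3,0,0,0,0],[0,0,-0.3,0,0,0,0],[0,0,-0.2,0,0,0,0],[0,0,0,0,0,0,0],[0,0,0,0,0,0,0]]]}}

```text
clock: 12.95
eef_pos: [0.4718, -0.1736, 0.1223]
tool_rot: [0.994, 0.108, -0.007, 0.005]
ft_force: [-0.9, 0.7, 2.9]
grip_width: 0.0006
```

In contact (about 3 N). I'll press on in small steps.

>>> {"method": "move_arm", "body": {"series": [[[0,0,-0.2,0,0,0,0],[0,0,-0.2,0,0,0,0],[0,0,-0.2,0,0,0,0],[0,0,0,0,0,0,0],[0,0,0,0,0,0,0]]]}}

```text
clock: 13.45
eef_pos: [0.4729, -0.1736, 0.1193]
tool_rot: [0.994, 0.108, -0.005, 0.005]
ft_force: [-0.9, 0.3, 4.2]
grip_width: -0.0002
```

>>> {"method": "move_arm", "body": {"series": [[[0,0,-0.3,0,0,0,0],[0,0,-0.3,0,0,0,0],[0,0,-0.2,0,0,0,0],[0,0,0,0,0,0,0],[0,0,0,0,0,0,0]]]}}

```text
clock: 13.95
eef_pos: [0.4727, -0.1736, 0.1198]
tool_rot: [0.994, 0.108, -0.003, 0.007]
ft_force: [-1.1, 1.5, 3.9]
grip_width: -0.0003
```

>>> {"method": "move_arm", "body": {"series": [[[0,0,-0.4,0,0,0,0],[0,0,-0.4,0,0,0,0],[0,0,-0.5,0,0,0,0],[0,0,-0.5,0,0,0,0],[0,0,-0.5,0,0,0,0]]]}}

```text
clock: 14.45
eef_pos: [0.4736, -0.1738, 0.1177]
tool_rot: [0.994, 0.109, 0.004, 0.01]
ft_force: [-13.2, 4.8, 36.8]
grip_width: -0.0
```

Run:
```python
from h import *
snap('side','s15.png'); snap('wrist','w15.png'); o=bot.get_obs(); print(o['eef_pos'],o['ft_force'])
a=cv2.imread('pics/s15.png')[190:310,250:410]
b=cv2.imread('pics/w15.png')[150:350,200:440]
cv2.imwrite('pics/c15.png',np.hstack([cv2.resize(a,(400,300),interpolation=2),cv2.resize(b,(360,300),interpolation=2)]))
```

```text
[ 0.47356308 -0.17376401  0.11764299] [-12.57741558   4.75886522  37.436776  ]
```

View pics/c15.png

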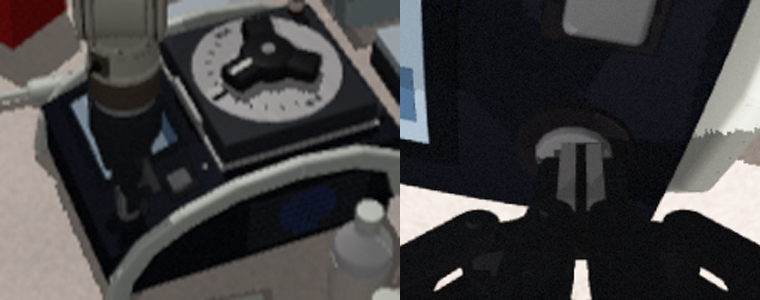

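37 N along the face normal, and the spring can only give 5 N, so the key is at its bottom stop after about 6 mm. I'll release straight up.

>>> {"method": "move_arm", "body": {"series": [[[0,0,0.5,0,0,0,0],[0,0,0.8,0,0,0,0],[0,0,2,0,0,0,0],[0,0,3,0,0,0,0],[0,0,4,0,0,0,0]]]}}

```text
clock: 15.05
eef_pos: [0.4679, -0.1727, 0.217]
tool_rot: [0.994, 0.108, -0.003, 0.007]
ft_force: [0.2, 0.1, 0.6]
grip_width: 0.0001
```

>>> {"method": "move_arm", "body": {"series": [[[1,2,4,0,0,0,0],[3,3,2,0,0,0,0],[2,3,1,0,0,0,0],[0,2,0,0,0,0,0],[0,0,0,0,0,0,0]]]}}

```text
clock: 15.55
eef_pos: [0.5332, -0.0715, 0.2919]
tool_rot: [0.994, 0.106, -0.0, 0.009]
ft_force: [-0.4, 0.0, 0.7]
grip_width: 0.0
```

```bash
python3 pol.py w16
python3 - <<'E'
from h import *
p,d=snap('side','s16.png'); o=bot.get_obs(); print(o['clock'],o['eef_pos'],o['ft_force'])
d0=np.load('pics/side1.png.npy'); print('key z before/after',px2w('side',301,271,d0),px2w('side',301,271,d),px2w('side',322,260,d0),px2w('side',322,260,d))
E
```

```text
(0.6717, -0.0785) mark 21.97 [21.9 21.9 22.  22.1 21.9] line 22.1 [22.1 22.  22.1 22.1 22.1 22.1]
(0.6717, -0.0775) mark 23.24 [23.8 23.4 23.3 23.3 23. ] line 22.83 [22.9 22.8 22.8 22.9 22.8 22.7]
(0.6717, -0.0795) mark 20.68 [20.1 20.4 20.6 20.9 20.8] line 21.43 [21.2 21.3 21.4 21.4 21.5 21.5]
15.65 [ 0.53257443 -0.07340422  0.291495  ] [-0.05808456 -1.21445292 -0.04746189]
key z before/after [ 0.47470412 -0.17330795  0.12092899] [ 0.47563345 -0.17031817  0.11721909] [ 0.53672902 -0.16937929  0.1394398 ] [ 0.53700371 -0.16865865  0.13856508]
```

View pics/w16.png

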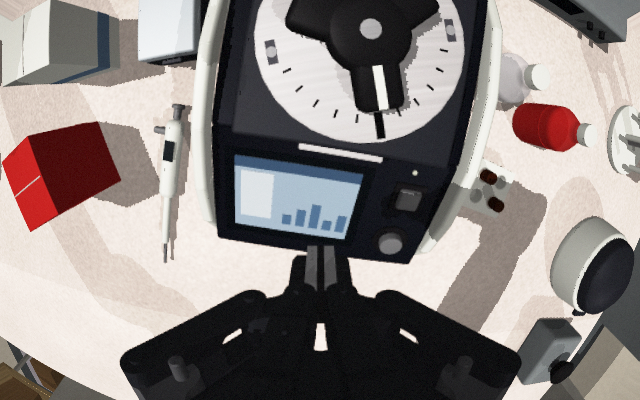

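View pics/s16.png

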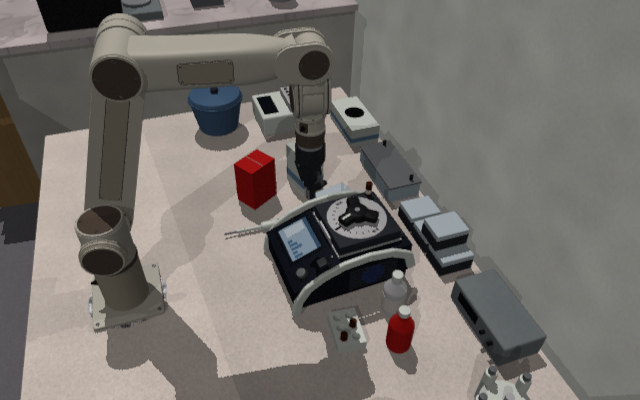

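The mark is still in line, and the key seems to stand proud at (390,243) in the wrist view. One depth pixel reads about 3.7 mm low, so I'll check the key height with a patch average.

Run:
```python
from h import *
ds=[np.load(f'pics/{n}.png.npy') for n in ('side1','side2','side3')]
af=[np.load('pics/s16.png.npy')]+[snap('side',f's17{k}.png')[1] for k in range(3)]
for nm,(u,v) in dict(start=(300,271),stop=(322,260),panel=(312,283)).items():
    f=lambda D:[np.round(np.median(d[v-1:v+2,u-1:u+2]),4) for d in D]
    print(nm,f(ds),f(af))
a=cv2.imread('pics/side1.png')[245:295,275:345]; b=cv2.imread('pics/s170.png')[245:295,275:345]
cv2.imwrite('pics/cmp.png',cv2.resize(np.hstack([a,b]),None,fx=5.5,fy=5.5,interpolation=2)); print(bot.get_obs()['clock'])
```

```text
start [np.float32(1.385), np.float32(1.3843), np.float32(1.3864)] [np.float32(1.3848), np.float32(1.3861), np.float32(1.3848), np.float32(1.3865)]
stop [np.float32(1.3903), np.float32(1.3886), np.float32(1.391)] [np.float32(1.3896), np.float32(1.3907), np.float32(1.3906), np.float32(1.3916)]
panel [np.float32(1.3487), np.float32(1.3488), np.float32(1.3494)] [np.float32(1.3497), np.float32(1.3483), np.float32(1.3485), np.float32(1.3482)]
15.8
```

View pics/cmp.png

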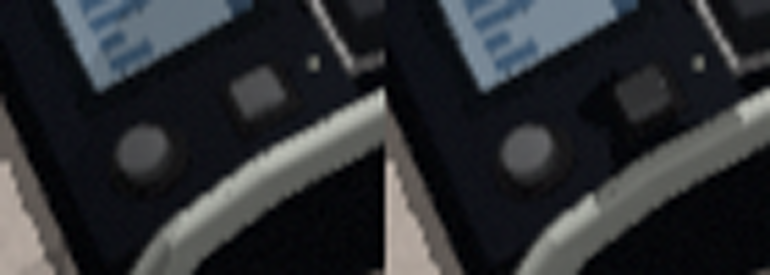

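Key heights match from before to after within 1 mm, so the start key is back up and the stop key is untouched. The arm is clear, so I'm handing in.

```bash
python3 -c "
from workcell import bot
print(bot.job_done())"
```

```text
the job is handed in; nothing more can be done
None
```

The job is done and handed in at about 16 s of the 46 s. I pushed the wheel about 40° clockwise with the shut fingertip, finishing with a fine nudge. Then I pressed the round start key to its stop and released it.

**Last checks:**
- **Wheel:** after the key press, the white mark measured 22.0° and the long line 22.1°. That agreement rests on the axis position; 1 mm of error there would change the difference by about 0.5°.
- **Start key:** it travelled about 6 mm and then met its stop. By averaged depth it is back at its original height within about 1 mm. One single-pixel depth reading was about 4 mm low, but four averaged readings did not bear that out.
- **Everything else:** the stop key's depth is unchanged. The arm hovers clear of everything. In the last pictures I saw nothing that had moved, but I did not measure the positions of the vials, rack, bottle and other things.

**What went less well:**
- **Joint 6 limit:** midway through the push, joint 6 reached the end of its range (read 3.141). The tip slid about 7 mm along the arm of the wheel without turning it, so I turned the tool back and carried on.
- **Key press force:** the press briefly reached about 37 N upward (about 40 N in all) at the fingertip. That is firmer than intended and close to the 40 N limit set for the arm and gripper body, although it was the fingertip that pressed.

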